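Refit the drain grate of a spray-gun wash basin

ROBOT

A 7-joint arm with a two-finger parallel gripper is mounted at the origin on the work surface. World frame = base frame: x ahead of the robot, y to its left, z up, the work surface at z = 0. Lengths are in m, angles in rad, forces in N, time in s.
With the tool pointing down it reaches from about 0.425 to 0.925 m from the base axis. Payload 6.8 kg.
Tool frame: the origin (TCP) lies between the finger pads; the fingertips stand 14 mm ahead of it and the grasp point (between the pads) lies 5 mm behind it; z points along the fingers, y is the line along which they close (so a half turn about z gives the same grasp; the last joint's range is limited). The gripper opens to 85 mm and grips with 20 to 120 N. Pads are 22 mm wide; open, the fingers measure 114 mm over their backs; the gripper's body (76 mm by 85 mm) begins 54 mm behind the grasp point. The pads swing forward as they close: fully open they stand 13 mm farther back than shut.
Start: joints at [1.091, 0.477, 0.022, 1.555, -0.011, 1.109, -0.083], TCP at [0.245, -0.629, 0.245] pointing down, gripper open.
Joint ranges: [-2.96, 2.96], [-0.34, 2.1], [-1.41, 1.46], [0.24, 2.44], [-1.37, 4.51], [0.17, 1.92], [-2.96, 2.96]. Speed limits (rad/s): [2.39, 2.39, 3.14, 3.14, 3.14, 3.14, 3.14].

INTERFACE

Orientations are given as a rotation vector (axis times angle).
In Python, from bench import r, eyes, ticket gives the robot as it stands. The module is installed in compiled form; this text tells all that it offers.
- The arm moves only by the tool arm_command, never from a script. Its argument "plan" is text: rows parted by semicolons, each of 4 numbers parted by spaces: the shift along the tool's x, y, z in m, then the turn about the tool's z in degrees. In form: tx ty tz yaw; .... A call has 1 to 20 rows; each row shifts and turns the commanded pose from where the row before left it, along the tool's axes as they then stand; what a row does not reach is not made up. A row lasts 1/8 s, in which the tool goes at most 62.5 mm and 10.7 degrees, less where a joint would pass 70% of its speed; a pose out of reach is approached as far as the arm can. A call is refused whole if a number of a shift passes 0.0625 or a number of a turn 10.7, either way. A call with a gripper value outside its range is refused whole. "hand" is the closure, from -1 (fully open) to 1 (shut), set as the call begins (left out, the last holds). The fingers move at their own pace and stop on an object; "grip_force" is the grip in N (left out, the last holds). Time passes only in rows, so rows that do not move let the fingers close. It gives the time, the measured TCP pose, the force, the opening and the grip force at its end, in the units of the state.
- r.get_obs(): the state, without advancing time (a new reading comes with each control period).
- eyes.grab_frame(name): name is "scene" or "top" or "wrist"; returns (picture, depth): 420x560x3 uint8, red, green, blue; 420x560 float32, m along the optical axis (not along the pixel's ray), 0 where there is no reading.
- eyes.calibration(name): a dict with "fov_y" (degrees; the focal length in pixels is half the picture's height over the tangent of half this angle, whatever the lens; pixels are square), "cx", "cy" (the principal point, pixels), "origin" and "attitude" of the camera in the world; the wrist camera has in their place "tool_from_camera" (4x4, takes a point from camera to tool coordinates, whose origin is the TCP and whose axes are the flange's). Camera axes: x right, y up, looking along -z (the intrinsics and any distortion apply to the point x, -y, -z); pixel columns grow to the right and rows downward; lengths in m; the calibration is good to about 2 mm. A picture is of the moment at which its call begins: read the wrist's pose just before it. calibration takes no time and is no camera call.
- ticket.hand_in(): hands the job in; it is judged then, once.
The state is a dict: "clock": time; "joints": joint angles; "qvel": joint speeds; "tau": joint torques, N m; "tcp_pos": TCP position; "orientation": TCP orientation; "contact_force": force on the tool from outside, world axes, zero at the start; "moment": the same for the moment, N m; "grip_width": finger opening in m; "gripper_force": force on a finger pad.
Only numpy, scipy, OpenCV 4.12 (cv2) and the standard library are available. Lean on these libraries where they do the work, as an engineer would, in place of code of your own. Each camera call takes 0.05 s, during which the arm holds its last target. There are 200 camera calls.

TASK

Put the steel drain grate back into the wash basin: it is longer than the gap between the basin's two end lips, so tilt it to slip one end under a lip, bring the other end down inside, and settle it flat on the ledges, centred so that both ends lie under the lips. Then stand the narrow steel cup upright on the seated grate, beside its handle, to drip dry. Set both down without dropping them, and leave the other things on the bench where they are.

Things in the scene. Friction and masses are not known exactly. Their poses are not given: they have to be found in the camera images.
- basin: Fixed steel wash basin, an open box 254 mm (its x) by 162 mm (y) by 85 mm tall, origin under its middle on the bench, x along its length; its place and yaw vary. Inside 244 by 152 mm, walls 5 mm, floor 4 mm above the bench. Each x end has a lip on top with a ledge below it; the long sides have neither. The opening between the lips is 188 mm (x) by 152 mm (y)
- basin_seat (a point): Point at the basin's middle, at the height of its ledge tops (40 mm above the bench), axes as the basin's. Each ledge reaches 42 mm inwards from the inner face of its end wall and is 5 mm thick. The grate rests on the two ledges
- basin_lip (a point): Middle of the inner edge, at the top, of the lip at the basin's -x end: 94 mm from the middle, 85 mm above the bench. The lip is 5 mm thick (underside 80 mm above the bench) and reaches 28 mm inwards from the inner face of the end wall, all across the basin; the +x end mirrors it
- grate_handle (a point): Centre of the loose steel drain grate's gripping bar, 43 mm above the grate's underside, over its middle. The bar is upright, flat-sided: 80 mm along the grate's y, 10 mm thick (x), 26 mm tall, carried by two legs 10 x 12 mm at y = +-34 mm, which leave the space between open. Axes as the grate's. Seated and centred it is 43 mm above basin_seat
- cup_mid (a point): Centre, half-way up, of the narrow open-topped steel cup (about 0.14 kg), tapering from 52 mm across at the rim to 42 mm at the foot, 100 mm tall; z up along its axis; it starts upright on the bench. The free space on the seated grate between the handle bar and a lip's edge is 89 mm long
- grate: The whole grate (about 0.45 kg): a flat slotted steel panel 208 mm long (x) by 140 mm (y) by 6 mm thick with the handle on top, alike both ways round; origin at the centre of its underside, z up. It starts flat on the bench, handle up
- cup: the same cup, origin at the centre of its underside
- jar: bystander: closed glass jar with a steel lid, 64 mm across, 85 mm tall; origin at the centre of its underside
- tape: bystander: roll of masking tape lying flat, 80 mm across, 24 mm high; origin at the centre of its underside
- can_b: bystander: paint can, 108 mm across, 124 mm tall; origin at the centre of its underside
- mixcup: bystander: wide plastic mixing cup, 92 mm across at the rim, 100 mm tall; origin at the centre of its underside
- scraper: bystander: flat scraper lying on the bench; origin on its underside
- driver: bystander: screwdriver lying on the bench; origin on its underside
Not all that is in view belongs to the job. Leave any red look-alike of the cup alone.

How it is judged:
On the way, in this order (a step that is already met when the one before it is completed fails the run):
1. the grate lies flat on the basin's ledges with both ends under the lips (z of grate_handle in the frame of basin_seat between 0.038 and 0.047 m and x of grate_handle in the frame of basin_seat between -0.009 and 0.009 m and angle between grate_handle's own z axis and vertical below 0.03 rad), for 0.2 s.
2. the cup stands upright on the seated grate (all of step 1 and z of cup_mid in the frame of grate_handle between 0.009 and 0.0175 m and x of cup_mid in the frame of grate_handle between -0.085 and 0.085 m and y of cup_mid in the frame of grate_handle between -0.06 and 0.06 m and angle between cup_mid's own z axis and vertical below 0.06 rad), for 0.2 s.
At the end, for the whole second after the job is handed in: The grate lies flat (within 0.03 rad) on the ledges inside the basin, centred along its length within 9 mm so that both ends are under the lips; the cup stands upright (within 0.06 rad) on the grate's slotted face; both are released and at rest (all of step 2 and linear speed of each of grate, cup below 0.02 m/s); the robot touches nothing.
It fails at once if a bystander is shifted by more than 30 mm (distance of any of jar, tape, can_b, mixcup, scraper, driver from where it was at the start of the episode above 0.03 m).
It fails at once if the grate or the cup is dropped (let go and falling faster than 0.45 m/s) ((contact force between the fingers and grate below 0.05 N and linear speed of grate above 0.45 m/s) or (contact force between the fingers and cup below 0.05 N and linear speed of cup above 0.45 m/s)).
It also fails if it takes over 70 s, if anything falls off the work surface, if the arm or the gripper's body presses on something with over 40 N, if the wrist force passes 120 N, or if a joint passes its speed limit or range.

## Working session

There is one attempt and no reset: what is moved stays moved. The work goes in short steps, Python scripts to look and compute and a tool call to move; the robot and the scene stay as the last step left them, time stands still between calls to the robot, and variables do not carry over. Pictures are saved under pics/ and viewed, at most 10 in all, crops included, and the job is handed in when it is done.

Besides the shell and the picture viewer there is one more tool, called after "Call:" as name(argument=value, ...), one argument or row to a line, values as JSON. arm_command: Moves the arm, as the interface text tells. Its arguments: {"type":"object","properties":{"plan":{"type":"string"},"hand":{"type":"number"},"grip_force":{"type":"number"}},"required":["plan"]}

```bash
mkdir -p pics; cat > h.py <<'E'
import numpy as np, cv2
from bench import r, eyes, ticket
from scipy.spatial.transform import Rotation as R
def cal(n):
    c=eyes.calibration(n); return c
def pose(n,o=None):
    c=eyes.calibration(n)
    if n!='wrist':
        a=np.array(c['attitude'],float)
        M=a if a.shape==(3,3) else R.from_rotvec(a).as_matrix() if a.size==3 else None
        return c,M,np.array(c['origin'],float)
    T=np.array(c['tool_from_camera']); o=o or r.get_obs()
    W=R.from_rotvec(o['orientation']).as_matrix()
    return c,W@T[:3,:3],W@T[:3,3]+np.array(o['tcp_pos'])
def grab(n):
    p=pose(n); im,d=eyes.grab_frame(n); return im,d,p
def dirs(p,u,v):
    c=p[0]; f=210/np.tan(np.radians(c['fov_y'])/2)
    return np.stack([(u-c['cx'])/f,-(v-c['cy'])/f,-np.ones_like(u*1.0)],-1)
def cloud(d,p):
    v,u=np.mgrid[0:420,0:560]; return (dirs(p,u,v)*d[...,None])@p[1].T+p[2]
def onplane(p,u,v,z):
    w=dirs(p,np.asarray(u,float),np.asarray(v,float))@p[1].T
    return p[2]+w*((z-p[2][2])/w[...,2])[...,None]
E
python3 - <<'E'
from h import *
for n in('scene','top','wrist'): print(n,eyes.calibration(n))
print(r.get_obs())
ims=[]
for n in('top','scene'):
    im,d,p=grab(n); np.savez('pics/%s0.npz'%n,im=im,d=d); cv2.imwrite('pics/%s0.png'%n,im[...,::-1]); print(n,(d>0).mean())
E
```

```text
scene {'fov_y': 51.271506756371664, 'cx': 276.1413377736404, 'cy': 213.22315028256, 'origin': array([1.00882911, 0.60307956, 1.15842103]), 'attitude': array([0.2482201 , 0.75213923, 2.39031643])}
top {'fov_y': 57.64044407142417, 'cx': 279.0254026042521, 'cy': 203.9965499041192, 'origin': array([0.4570213 , 0.01423199, 1.2192107 ]), 'attitude': array([ 0.07097212, -0.08083129, -1.59414161])}
wrist {'fov_y': 71.83059576636226, 'cx': 278.4910131238822, 'cy': 212.8753103542238, 'tool_from_camera': array([[-3.35594657e-04,  9.55253554e-01,  2.95787990e-01,
         7.48282916e-02],
       [ 9.99999929e-01,  3.71140039e-04, -6.40262888e-05,
        -4.06101165e-05],
       [-1.70940106e-04,  2.95787948e-01, -9.55253611e-01,
        -1.28676134e-01],
       [ 0.00000000e+00,  0.00000000e+00,  0.00000000e+00,
         1.00000000e+00]])}
{'clock': 0.0, 'joints': array([ 1.09089179,  0.47778634,  0.02232406,  1.55643955, -0.0114516 ,
        1.10925984, -0.0831067 ]), 'qvel': array([ 1.18471182e-03,  4.97532508e-04,  3.99352222e-04,  1.81411225e-03,
       -3.97435397e-04, -8.16870917e-04,  6.34502442e-05]), 'tau': array([ 5.22937826e-04, -5.96461916e+01,  1.60831857e+00, -2.81188613e+01,
        1.25499425e-02,  9.36389377e-03,  3.54763677e-05]), 'tcp_pos': array([ 0.24501256, -0.62837503,  0.24433963]), 'orientation': array([-3.08578088e+00, -5.80435469e-01,  7.66652060e-04]), 'contact_force': array([ 0.32910439, -0.15324199,  0.88631676]), 'moment': array([-0.02048291, -0.03215199,  0.04116484]), 'gripper_force': 0.0, 'grip_width': 0.08501971659736439}
top 0.9960459183673469
scene 0.9959141156462585
```

View pics/top0.png

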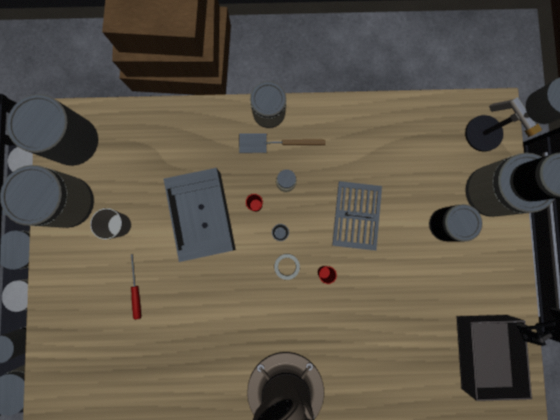

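View pics/scene0.png

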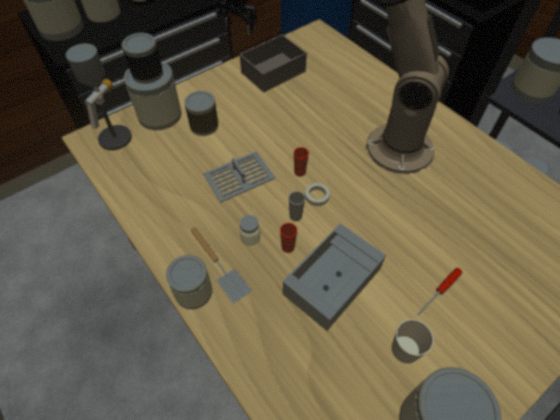

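Top view: basin at about (200,215), long side vertical in the image. The grate is at (357,216) with its handle bar horizontal, the steel cup at (280,232), red look-alikes at (255,203) and (327,274), jar at (286,180) and tape at (287,267). Scene view agrees. Next I measure them from depth.

```bash
cat >> h.py <<'E'
def rect(P):
    (c,s,a)=cv2.minAreaRect((P[:,:2]*1000).astype(np.float32)); return np.round(c,1),np.round(s,1),round(a,2)
def comp(mask,seed):
    n,l=cv2.connectedComponents(mask.astype(np.uint8)); v,u=seed; return l==l[v,u] if l[v,u] else None
E
python3 - <<'E'
from h import *
z=np.load('pics/top0.npz'); im,d=z['im'],z['d']; p=pose('top'); C=cloud(d,p); Z=C[...,2]
def box(u0,u1,v0,v1,lo,hi):
    m=np.zeros(Z.shape,bool); m[v0:v1,u0:u1]=1; m&=(Z>lo)&(Z<hi); return C[m]
print('bench z',np.median(Z[280:330,150:240]))
g=box(325,392,172,260,.003,.2); print('grate',rect(g),len(g))
hd=box(325,392,172,260,.045,.07); print('handle',rect(hd),len(hd),hd.mean(0),np.percentile(hd[:,2],[5,95]))
b=box(155,245,155,270,.07,.1); print('basin rim',rect(b),len(b),np.median(b[:,2]))
for nm,bb in dict(cup=(268,294,220,246),jar=(272,300,166,196),redA=(243,268,192,214),redB=(316,340,262,286),tape=(272,302,252,282)).items():
    q=box(*bb,.015,.2); zz=np.percentile(q[:,2],98); t=q[q[:,2]>zz-.008]; print(nm,rect(t),zz,len(t))
print(np.round(Z[196:236:4,336:382:3]*1000).astype(int))
E
```

```text
bench z -3.337467280972728e-05
grate (array([ 533. , -246.6]), array([212.1, 280.3]), 87.81) 1966
handle (array([ 534. , -242.5]), array([76.5, 10. ]), 82.02) 94 [ 0.53360631 -0.24244064  0.05477973] [0.0494385  0.05872368]
basin rim (array([544.8, 248.2]), array([254.9, 163.5]), 10.51) 1551 0.08467263790880142
cup (array([484.2,   3.6]), array([49.6, 49.6]), 43.71) 0.1041645089641559 58
jar (array([646. , -18.7]), array([51.3, 52.1]), 88.16) 0.08919136137158166 251
redA (array([575.7,  79.4]), array([47.3, 48. ]), 88.13) 0.10271421392223705 53
redB (array([ 356.5, -130.9]), array([47.3, 48.9]), 88.56) 0.10226824499378417 61
tape (array([380.4, -14.7]), array([74.5, 77. ]), 88.66) 0.02803967241730177 243
[[ 2 10  4  5 -5  2  2  7  1  6 -1  4 -6  3  6  9]
 [ 0  6  1  2 -1  1  1  4  2  8  0  8  3  4  6 -3]
 [-3  5  6  1  4  2  4 -1  6  0  2 -2  1  5  5 -3]
 [ 4 12  8  2 10 -1  2  1  7 -4  9 -6  5  0  3  1]
 [ 8  8  7  8 52 57 53 57 56  4  7  3  3  8  6 -1]
 [10  4  7  6  6  7  8  4  6 37 48 55 55  8  3 -2]
 [ 5  0  7 -1  6 -6  9  1 10  2  5  0  5  7  3 -2]
 [ 4  1 10 -4  4  1  3 -2  5 -2  7  1  6  6  7 -1]
 [ 9 -2  6 -1  2 -1  4 -2  1  1  5  0  5  6  7 -3]
 [ 7  3 -1 -2 -1  2  7 -2  9 -1  2 -1  5  8 -6 -4]]
```

```bash
cat >> h.py <<'E'
def go(x,y,z,yaw_y):
    """needed tool-frame shift to TCP target; yaw_y = wanted world angle (deg) of tool y, mod 180"""
    o=r.get_obs(); W=R.from_rotvec(o['orientation']).as_matrix()
    a=np.degrees(np.arctan2(W[1,1],W[0,1])); dw=(yaw_y-a+90)%180-90   # world yaw change; tool z is down -> tool yaw = -dw
    s=W.T@(np.array([x,y,z])-o['tcp_pos'])
    print('t=%.2f tcp'%o['clock'],np.round(o['tcp_pos'],4),'tooly ang %.2f'%a,'shift mm (now axes)',np.round(s*1000,1),'tool yaw %.2f'%-dw,
      'F',np.round(o['contact_force'],1),'w %.4f gf %.1f'%(o['grip_width'],o['gripper_force']),'tilt',np.round(W[:,2],4),'q7 %.2f'%o['joints'][6])
    Rz=R.from_euler('z',-dw,degrees=True).as_matrix(); print('shift after yaw',np.round(Rz.T@s*1000,1))
E
python3 -c "
from h import *
go(.534,-.2425,.24,82.0)"
```

```text
t=0.10 tcp [ 0.245  -0.6284  0.2444] tooly ang -68.70 shift mm (now axes) [ 409.5 -254.5    4.8] tool yaw 29.30 F [ 0.6 -0.3 -0.4] w 0.0855 gf 0.0 tilt [-8.0e-04  1.5e-03 -1.0e+00] q7 -0.08
shift after yaw [ 232.5 -422.4    4.8]
```

Call:
arm_command(
  plan="0 0 0 9.8; 0 0 0 9.8; 0 0 0 9.7; 0.0233 -0.0422 0 0; 0.0233 -0.0422 0 0; 0.0233 -0.0422 0 0; 0.0233 -0.0422 0 0; 0.0233 -0.0422 0 0; 0.0233 -0.0422 0 0; 0.0233 -0.0422 0 0; 0.0233 -0.0422 0 0; 0.0233 -0.0422 0 0; 0.0228 -0.0424 0.005 0; 0 0 0 0; 0 0 0 0; 0 0 0 0",
  hand=-1,
)

```text
clock: 2.1
tcp_pos: [0.5333, -0.2447, 0.2402]
orientation: [3.133, -0.223, -0.001]
contact_force: [-1.3, -1.2, 0.1]
grip_width: 0.0855
gripper_force: 0.0
```

```bash
python3 - <<'E'
from h import *
im,d,p=grab('wrist'); np.savez('pics/w1.npz',im=im,d=d); cv2.imwrite('pics/w1.png',im[...,::-1])
C=cloud(d,p); Z=C[...,2]
near=np.hypot(C[...,0]-.534,C[...,1]+.2425)<.06
m=near&(Z>.04)&(Z<.07); q=C[m]; print('handle',rect(q),len(q),np.median(q[:,2]))
m2=(np.hypot(C[...,0]-.534,C[...,1]+.2425)<.15)&(Z>.003)&(Z<.02); print('panel',rect(C[m2]),m2.sum(), np.median(C[m2][:,2]))
go(.534,-.2425,.2,82)
print(np.round(C[m].mean(0),4))
E
```

```text
handle (array([ 532.2, -244. ]), array([79.1, 10.2]), 81.63) 853 0.055622593685610955
panel (array([ 531.8, -244.2]), array([140.6, 206.8]), 81.88) 11092 0.005927121826103887
t=2.15 tcp [ 0.5334 -0.2446  0.2403] tooly ang -98.14 shift mm (now axes) [ 0.3 -2.2 40.3] tool yaw -0.14 F [-0.2  0.8 -0.1] w 0.0853 gf 0.0 tilt [-3.e-04 -5.e-04 -1.e+00] q7 -1.40
shift after yaw [ 0.3 -2.2 40.3]
[ 0.5332 -0.2443  0.0537]
```

View pics/w1.png

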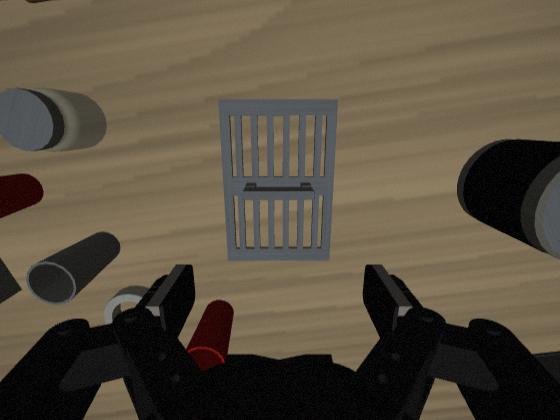

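The wrist view shows the grate centred under the open fingers, with the bar at (280,188) and the yaw matched. I'll descend over the bar ends.

Call:
arm_command(
  plan="-0.0007 -0.0003 0.04 0; 0 0 0.04 0; 0 0 0.04 0; 0 0 0.04 0; 0 0 0.01 0; 0 0 0 0; 0 0 0.008 0; 0 0 0.008 0; 0 0 0 0; 0 0 0 0",
)

```text
clock: 3.4
tcp_pos: [0.5337, -0.2428, 0.0545]
orientation: [3.134, -0.219, 0.0]
contact_force: [1.1, 0.4, -0.3]
grip_width: 0.0854
gripper_force: 0.0
```

```bash
python3 - <<'E'
from h import *
im,d,p=grab('wrist'); cv2.imwrite('pics/w2.png',im[...,::-1])
go(.5325,-.2442,.028,81.8)
E
```

```text
t=3.45 tcp [ 0.5338 -0.2428  0.0546] tooly ang -98.00 shift mm (now axes) [-1.1  1.6 26.6] tool yaw 0.20 F [0.3 0.4 0.4] w 0.0855 gf 0.0 tilt [ 5.e-04 -2.e-04 -1.e+00] q7 -1.42
shift after yaw [-1.1  1.6 26.6]
```

View pics/w2.png

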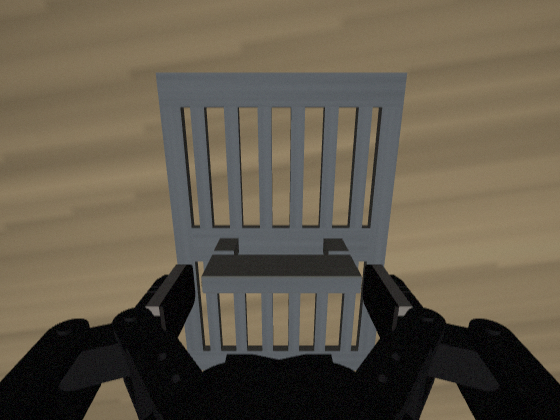

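The bar spans u=203–360 and the finger inner edges are at 193 and 363. So the tool needs about +1.6 mm in tool y, which matches the numbers.

Call:
arm_command(
  plan="-0.001 0.0016 0 0; 0 0 0 0; 0 0 0.006 0; 0 0 0.006 0; 0 0 0.006 0; 0 0 0.008 0; 0 0 0 0; 0 0 0 0",
)

```text
clock: 4.45
tcp_pos: [0.5324, -0.2442, 0.0283]
orientation: [3.134, -0.219, 0.0]
contact_force: [0.5, 0.7, -0.0]
grip_width: 0.0853
gripper_force: 0.0
```

Call:
arm_command(
  plan="0 0 0 0; 0 0 0 0; 0 0 0 0; 0 0 0 0; 0 0 0 0",
  hand=1,
  grip_force=40,
)

```text
clock: 5.08
tcp_pos: [0.5326, -0.2441, 0.0288]
orientation: [-3.134, 0.219, -0.001]
contact_force: [-2.1, 1.3, 5.3]
grip_width: 0.0793
gripper_force: 49.8
```

```bash
python3 - <<'E'
from h import *
go(.5325,-.2442,.028,81.8)
# basin: rim
z=np.load('pics/top0.npz'); im,d=z['im'],z['d']; p=pose('top'); C=cloud(d,p); Z=C[...,2]
m=np.zeros(Z.shape,bool); m[155:270,155:245]=1
for lo,hi in((.078,.092),(.08,.09)): print(rect(C[m&(Z>lo)&(Z<hi)]))
E
```

```text
t=5.08 tcp [ 0.5326 -0.2441  0.0288] tooly ang -98.00 shift mm (now axes) [-0.   0.1  0.8] tool yaw 0.20 F [-2.1  1.3  5.3] w 0.0793 gf 49.8 tilt [ 5.e-04  1.e-04 -1.e+00] q7 -1.42
shift after yaw [-0.   0.1  0.8]
(array([544.8, 248.2]), array([255. , 163.3]), 10.57)
(array([544.8, 248.3]), array([255. , 163.3]), 10.55)
```

Call:
arm_command(
  plan="0 0 -0.005 0; 0 0 -0.01 0; 0 0 -0.02 0; 0 0 -0.03 0; 0 0 -0.04 0; 0 0 -0.04 0; 0 0 -0.04 0; 0 0 -0.04 0; 0 0 -0.02 0; 0 0 -0.007 0; 0 0 0 0; 0 0 0 0",
)

```text
clock: 6.58
tcp_pos: [0.5316, -0.2439, 0.2788]
orientation: [-3.133, 0.219, 0.004]
contact_force: [0.3, -0.2, -5.8]
grip_width: 0.0795
gripper_force: 51.3
```

```bash
python3 - <<'E'
from h import *
go(.52,.08,.28,100.5)
E
```

```text
t=6.58 tcp [ 0.5316 -0.2439  0.2788] tooly ang -98.00 shift mm (now axes) [ -56.5 -319.2   -0.9] tool yaw -18.50 F [ 0.3 -0.2 -5.8] w 0.0795 gf 51.3 tilt [-2.5e-03  8.0e-04 -1.0e+00] q7 -1.40
shift after yaw [  47.7 -320.6   -0.9]
```

Call:
arm_command(
  plan="0 0 0 -6; 0 0 0 -6.5; 0 0 0 -6; 0.003 -0.02 0 0; 0.0054 -0.036 0 0; 0.006 -0.04 0 0; 0.006 -0.04 0 0; 0.006 -0.04 0 0; 0.006 -0.04 0 0; 0.006 -0.04 0 0; 0.005 -0.034 0 0; 0.0033 -0.022 0 0; 0.001 -0.0086 0 0; 0 0 0 0; 0 0 0 0; 0 0 0 0",
)

```text
clock: 8.57
tcp_pos: [0.5209, 0.0786, 0.2802]
orientation: [3.128, 0.284, -0.0]
contact_force: [0.1, 0.2, -5.4]
grip_width: 0.0792
gripper_force: 51.3
```

```bash
python3 - <<'E'
from h import *
o=r.get_obs(); im,d,p=grab('wrist'); cv2.imwrite('pics/w3.png',im[...,::-1]); np.savez('pics/w3.npz',im=im,d=d)
C=cloud(d,p); Z=C[...,2]
m=(np.hypot(C[...,0]-.545,C[...,1]-.248)<.16)&(Z>.07)&(Z<.1)&(C[...,1]>.12)
print('basin',rect(C[m]),m.sum(),np.median(Z[m]))
go(.545,.247,.28,100.5)
m=(d>0)&(Z>.19)&(Z<.3)&(np.hypot(C[...,0]-o['tcp_pos'][0],C[...,1]-o['tcp_pos'][1])<.135)
q=C[m]; print('grate held',rect(q[q[:,2]<.275]),np.percentile(q[:,2],[1,10,50,90]))
E
```

```text
basin (array([543. , 248.1]), array([254.2, 163.6]), 10.49) 12605 0.08468265591742358
t=8.62 tcp [0.5209 0.0787 0.2803] tooly ang -79.60 shift mm (now axes) [  54.1 -161.2    0.2] tool yaw -0.10 F [ 0.6 -0.5 -4.4] w 0.0793 gf 51.3 tilt [-1.e-04 -3.e-04 -1.e+00] q7 -1.72
shift after yaw [  54.3 -161.1    0.2]
grate held (array([532.4,  80.7]), array([183. , 141.3]), 10.26) [0.25228612 0.25632171 0.25741099 0.27737906]
```

View pics/w3.png

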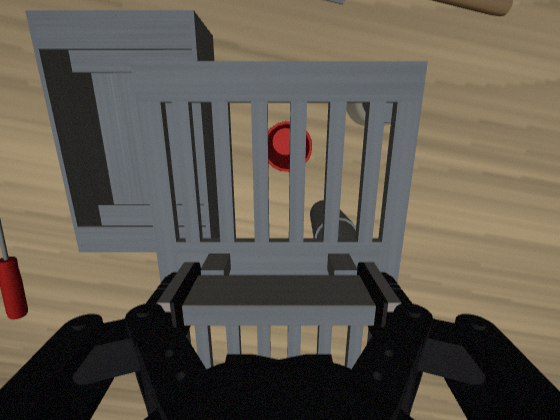

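The wrist view shows the basin at the left, its far lip at about (125,45) and near ledge at about (130,215), with the grate held level. I'll move above the basin, offset toward its +x lip.

```bash
cat >> h.py <<'E'
BC=np.array([.543,.2478]); BY=np.radians(10.5); BX=np.array([np.cos(BY),np.sin(BY)]); BYv=np.array([-BX[1],BX[0]])
def gob(c,y,z,yaw=100.5):
    o=r.get_obs(); t=np.array(o['tcp_pos'])[:2]-BC; print('basin-frame tcp mm',np.round([t@BX*1000,t@BYv*1000],1))
    q=BC+c*BX+y*BYv; go(q[0],q[1],z,yaw)
E
python3 -c "
from h import *
gob(.018,0,.13)"
```

```text
basin-frame tcp mm [ -52.5 -162.2]
t=8.62 tcp [0.5209 0.0787 0.2803] tooly ang -79.60 shift mm (now axes) [  70.3 -162.4  150.2] tool yaw -0.10 F [ 0.6 -0.5 -4.4] w 0.0793 gf 51.3 tilt [-1.e-04 -3.e-04 -1.e+00] q7 -1.72
shift after yaw [  70.5 -162.3  150.2]
```

Call:
arm_command(
  plan="0.007 -0.016 0 -0.1; 0.0125 -0.029 0 0; 0.014 -0.0325 0 0; 0.014 -0.0325 0 0; 0.0125 -0.029 0 0; 0.007 -0.016 0.01 0; 0.0034 -0.0074 0.02 0; 0 0 0.03 0; 0 0 0.03 0; 0 0 0.03 0; 0 0 0.02 0; 0 0 0.01 0; 0 0 0 0; 0 0 0 0; 0 0 0 0",
)

```text
clock: 10.5
tcp_pos: [0.5608, 0.2526, 0.1314]
orientation: [-3.128, -0.29, -0.003]
contact_force: [0.5, 0.6, -5.4]
grip_width: 0.0791
gripper_force: 51.2
```

```bash
cat >> h.py <<'E'
def grate_view(n):
    """held grate: panel rectangle in basin frame, pitch slope along basin x; basin rim seen too"""
    o=r.get_obs(); im,d,p=grab('wrist'); cv2.imwrite('pics/%s.png'%n,im[...,::-1]); C=cloud(d,p)
    v=C.reshape(-1,3); dd=v[:,:2]-BC; B=np.c_[dd@BX,dd@BYv,v[:,2]].reshape(420,560,3)*1000
    np.savez('pics/%s.npz'%n,im=im,d=d,B=B)
    return B,im,d
E
python3 - <<'E'
from h import *
B,im,d=grate_view('w4'); gob(.018,0,.13)
Z=B[...,2]; X=B[...,0];Y=B[...,1]
m=(d>0)&(Z>100)&(Z<112)&(abs(Y)<72); q=B[m]; A=np.c_[q[:,:2],np.ones(len(q))]; s=np.linalg.lstsq(A,q[:,2],rcond=None)[0]; print('panel plane',s,'x max',np.percentile(q[:,0],99.5),'y',np.percentile(q[:,1],[.5,99.5]))
m=(d>0)&(Z>80)&(Z<90)&(abs(Y)<100)&(X>60)&(X<150); q=B[m]; print('rim',len(q),'xmax',np.percentile(q[:,0],99),'y',np.percentile(q[:,1],[.5,99.5]))
m=(d>0)&(Z>80)&(Z<90)&(abs(Y)<100)&(X>-100); q=B[m]; print('rim all y',np.percentile(q[:,1],[.5,99.5]),len(q))
E
```

```text
basin-frame tcp mm [18.3  1.4]
t=10.55 tcp [0.5607 0.2525 0.1312] tooly ang -79.40 shift mm (now axes) [-0.3  1.4  1.2] tool yaw 0.10 F [-0.4 -0.2 -5.9] w 0.0794 gf 51.2 tilt [ 1.5e-03  6.0e-04 -1.0e+00] q7 -2.09
shift after yaw [-0.3  1.4  1.2]
panel plane [ 2.73095003e-03 -2.19155206e-04  1.08138849e+02] x max 121.09838297904696 y [-68.04888733  70.9025162 ]
rim 3223 xmax 126.76938287995758 y [-81.10617069  76.2114263 ]
rim all y [-81.13589043  76.0099806 ] 3452
```

View pics/w4.png

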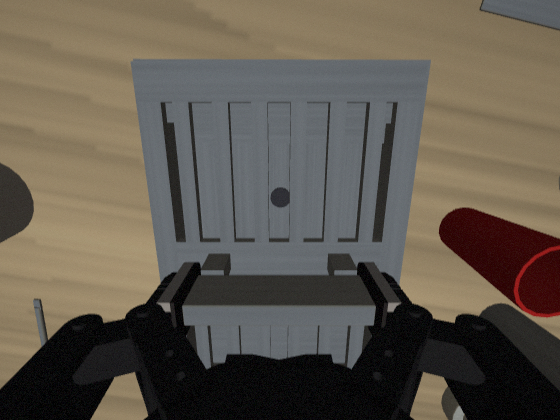

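The grate is level and centred over the basin, with its far end over the +x lip, and the rim check agrees with the basin pose. Next I press that end on the lip so the grate pivots in the grip.

Call:
arm_command(
  plan="-0.0003 0.0014 0.008 0.1; 0 0 0.006 0; 0 0 0.004 0; 0 0 0.003 0; 0 0 0.003 0; 0 0 0.003 0; 0 0 0.003 0; 0 0 0.003 0; 0 0 0 0; 0 0 0 0",
  hand=1,
  grip_force=30,
)

```text
clock: 11.8
tcp_pos: [0.5573, 0.2507, 0.0971]
orientation: [3.127, 0.289, -0.008]
contact_force: [-10.1, -2.4, 4.3]
grip_width: 0.0794
gripper_force: 53.1
```

```bash
cat >> h.py <<'E'
def tilt(B,d,zc):
    Z=B[...,2]; X=B[...,0];Y=B[...,1]
    m=(d>0)&(abs(Y)<67)&(abs(Y)>60)&(X>25)&(X<115)&(Z>48)&(Z<150)  # side rails of the panel
    q=B[m]; s=np.polyfit(q[:,0],q[:,2],1); e=abs(q[:,2]-np.polyval(s,q[:,0]))<3; s=np.polyfit(q[e,0],q[e,2],1)
    print('slope deg %.2f'%np.degrees(np.arctan(s[0])),'top z at x=30,90:',np.polyval(s,[30,90]).round(1),'n',e.sum(),len(q))
E
python3 - <<'E'
from h import *
B,im,d=grate_view('w5'); gob(.018,0,.099); tilt(B,d,0)
E
```

```text
basin-frame tcp mm [14.7  0.3]
t=11.85 tcp [0.5574 0.2508 0.0971] tooly ang -79.44 shift mm (now axes) [ 3.3  0.3 -1.9] tool yaw 0.06 F [-9.8 -3.1  3.7] w 0.0793 gf 53.1 tilt [-0.0046 -0.0019 -1.    ] q7 -2.10
shift after yaw [ 3.3  0.3 -1.9]
slope deg 8.71 top z at x=30,90: [81.  90.2] n 912 6527
```

Call:
arm_command(
  plan="-0.004 0 0 0; -0.005 0 0 0; -0.006 0 0 0; -0.006 0 0 0; -0.006 0 0 0; -0.005 0 0 0; -0.004 0 0 0; -0.002 0 0 0; 0 0 0 0; 0 0 0 0",
)

```text
clock: 13.1
tcp_pos: [0.523, 0.244, 0.0974]
orientation: [-3.128, -0.287, -0.0]
contact_force: [-0.7, -0.6, -5.4]
grip_width: 0.0789
gripper_force: 52.1
```

```bash
python3 - <<'E'
from h import *
B,im,d=grate_view('w6'); gob(-.02,0,.09); tilt(B,d,0)
Z=B[...,2]; m=(d>0)&(abs(B[...,1])<66)&(Z>85)&(B[...,0]>60)&(B[...,0]<115); q=B[m]; 
print('x max of stuff >88:',[ (zz,np.percentile(q[q[:,2]>zz][:,0],99.5).round(1)) for zz in (88,91,94) if (q[:,2]>zz).sum()>20])
E
```

```text
basin-frame tcp mm [-20.4  -0.1]
t=13.15 tcp [0.523  0.2439 0.0973] tooly ang -79.51 shift mm (now axes) [ 0.3 -0.1  7.3] tool yaw -0.01 F [ 0.2 -0.3 -5.2] w 0.0792 gf 52.1 tilt [ 3.e-04  1.e-04 -1.e+00] q7 -2.13
shift after yaw [ 0.3 -0.1  7.3]
slope deg 10.38 top z at x=30,90: [85.1 96.1] n 2629 5688
x max of stuff >88: [(88, np.float64(87.3)), (91, np.float64(87.3)), (94, np.float64(87.4))]
```

View pics/w6.png

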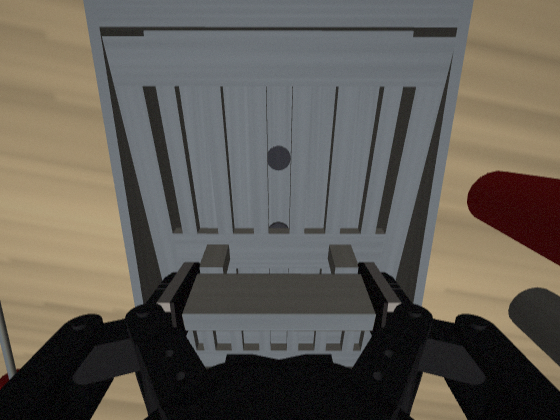

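The tilted grate's right end is at x≈87 mm (row ~32), clear of the +x lip, and its left end is under the −x lip. Now I lower it and rotate it flat.

Call:
arm_command(
  plan="0 0 0.004 0; 0 0 0.004 0; 0 0 0.004 0; 0.0013 0 0.003 0; 0.0013 0 0.003 0; 0.0013 0 0.003 0; 0.0013 0 0.003 0; 0.0012 0 0.003 0; 0 0 0 0; 0 0 0 0",
)

```text
clock: 14.4
tcp_pos: [0.531, 0.2458, 0.0712]
orientation: [-3.127, -0.287, -0.006]
contact_force: [6.1, 0.3, 2.4]
grip_width: 0.079
gripper_force: 53.6
```

```bash
python3 - <<'E'
from h import *
B,im,d=grate_view('w7'); gob(0,0,.069); 
Z=B[...,2]; X=B[...,0];Y=B[...,1]
m=(d>0)&(abs(Y)<66)&(X>20)&(X<100)&(Z>42)&(Z<75); q=B[m]
s=np.polyfit(q[:,0],q[:,2],1); e=abs(q[:,2]-np.polyval(s,q[:,0]))<3
for k in range(4): s=np.polyfit(q[e,0],q[e,2],1); e=abs(q[:,2]-np.polyval(s,q[:,0]))<2.5
print('slope',np.degrees(np.arctan(s[0])),np.polyval(s,[30,85]),e.sum(),len(q))
E
```

```text
basin-frame tcp mm [-12.2   0.2]
t=14.45 tcp [0.531  0.2458 0.0712] tooly ang -79.52 shift mm (now axes) [12.2  0.2  2.2] tool yaw -0.02 F [5.4 0.5 3.3] w 0.0794 gf 53.6 tilt [ 0.0035  0.0018 -1.    ] q7 -2.14
shift after yaw [12.2  0.2  2.2]
slope 1.8169271421485698 [50.3405492  52.08525892] 26075 27297
```

Call:
arm_command(
  plan="0.002 0 0.0015 0; 0.003 0 0.0015 0; 0.003 0 0 0; 0.003 0 0 0; 0.003 0 0.0005 0; 0 0 0 0; 0 0 0 0",
)

```text
clock: 15.32
tcp_pos: [0.5346, 0.2467, 0.0677]
orientation: [3.123, 0.289, -0.023]
contact_force: [-27.9, -8.9, 38.0]
grip_width: 0.0791
gripper_force: 57.9
```

```bash
cat >> h.py <<'E'
def seated(n):
    B,im,d=grate_view(n); gob(0,0,.069)
    Z=B[...,2]; X=B[...,0];Y=B[...,1]
    m=(d>0)&(abs(Y)<66)&(X>20)&(X<92)&(Z>42)&(Z<75); q=B[m]; s=np.polyfit(q[:,0],q[:,2],1)
    for k in range(4): e=abs(q[:,2]-np.polyval(s,q[:,0]))<2.5; s=np.polyfit(q[e,0],q[e,2],1)
    print('slope',np.degrees(np.arctan(s[0])),np.polyval(s,[30,85]),e.sum(),len(q))
    m=(d>0)&(Z>88)&(Z<102)&(abs(Y)<38)&(abs(X)<20); q=B[m]; print('bar x,y,z mm',np.median(q,0).round(1),np.percentile(q[:,0],[2,98]).round(1),len(q))
E
python3 -c "
from h import *
seated('w8')"
```

```text
basin-frame tcp mm [-8.5  0.5]
t=15.38 tcp [0.5346 0.2467 0.0677] tooly ang -79.41 shift mm (now axes) [ 8.5  0.5 -1.4] tool yaw 0.09 F [-28.8  -9.2  38.2] w 0.0792 gf 57.9 tilt [-0.0141 -0.0063 -0.9999] q7 -2.13
shift after yaw [ 8.5  0.5 -1.4]
slope 0.05272883300379406 [45.91557114 45.9661872 ] 25222 25752
bar x,y,z mm [-7.2  0.2 95.6] [-14.6  -4.7] 5723
```

Call:
arm_command(
  plan="0 0 -0.001 0; 0 0 -0.001 0; 0.001 0 -0.0007 0; 0.002 0 0 0; 0.001 0 0 0; 0.001 0 0 0; 0 0 0 0; 0 0 0 0",
)

```text
clock: 16.38
tcp_pos: [0.5478, 0.2486, 0.0694]
orientation: [-3.128, -0.287, -0.0]
contact_force: [0.4, 0.9, -5.0]
grip_width: 0.0789
gripper_force: 53.0
```

```bash
python3 -c "
from h import *
seated('w9')"
```

```text
basin-frame tcp mm [ 4.8 -0.1]
t=16.43 tcp [0.5478 0.2486 0.0695] tooly ang -79.49 shift mm (now axes) [-4.8 -0.1  0.5] tool yaw 0.01 F [ 0.5  0.  -5.9] w 0.0792 gf 53.0 tilt [ 1.e-04  0.e+00 -1.e+00] q7 -2.13
shift after yaw [-4.8 -0.1  0.5]
slope 0.6987400854652058 [47.7545983  48.42537389] 19199 20563
bar x,y,z mm [ 6.4 -0.4 97.1] [-1.4  8.5] 6047
```

Call:
arm_command(
  plan="-0.0022 0 0 0; -0.0022 0 0 0; 0 0 0 0; 0 0 0.0007 0; 0 0 0.0006 0; 0 0 0 0; 0 0 0 0",
)

```text
clock: 17.3
tcp_pos: [0.5437, 0.2478, 0.0684]
orientation: [-3.128, -0.287, -0.001]
contact_force: [0.4, 0.3, -1.5]
grip_width: 0.0791
gripper_force: 53.3
```

```bash
python3 -c "
from h import *
seated('w10')"
```

```text
basin-frame tcp mm [ 0.7 -0.1]
t=17.35 tcp [0.5437 0.2479 0.0684] tooly ang -79.50 shift mm (now axes) [-0.7 -0.1 -0.6] tool yaw -0.00 F [ 0.1 -0.2 -1.7] w 0.0795 gf 53.4 tilt [ 5.e-04  2.e-04 -1.e+00] q7 -2.13
shift after yaw [-0.7 -0.1 -0.6]
slope 0.31051111872867737 [46.59142566 46.88949785] 20859 21777
bar x,y,z mm [ 2.  -0.4 96.2] [-5.6  4.4] 5838
```

Call:
arm_command(
  plan="0 0 0.0006 0; 0 0 0 0; 0 0 0 0",
)

```text
clock: 17.73
tcp_pos: [0.5439, 0.2479, 0.068]
orientation: [-3.128, -0.287, -0.002]
contact_force: [1.6, 0.2, 1.8]
grip_width: 0.0792
gripper_force: 53.6
```

Call:
arm_command(
  plan="0 0 0 0; 0 0 0 0; 0 0 0 0; 0 0 0 0; 0 0 -0.005 0; 0 0 -0.01 0; 0 0 -0.02 0; 0 0 -0.04 0; 0 0 -0.05 0; 0 0 -0.04 0; 0 0 -0.02 0; 0 0 0 0; 0 0 0 0",
  hand=-1,
)

```text
clock: 19.35
tcp_pos: [0.543, 0.2474, 0.2522]
orientation: [3.128, 0.287, -0.001]
contact_force: [-0.3, -0.5, -0.5]
grip_width: 0.0851
gripper_force: 0.0
```

```bash
python3 - <<'E'
from h import *
seated('w11')
z=np.load('pics/w11.npz'); B=z['B'];d=z['d']; Z=B[...,2]; m=(d>0)&(Z>88)&(Z<104)&(abs(B[...,0])<20)&(abs(B[...,1])<50); print(rect(B[m]/1000), m.sum())
m=(d>0)&(Z>80)&(Z<88)&(abs(B[...,0])<150)&(abs(B[...,1])<110); print('rim',rect(B[m]/1000))
go(.484,.0036,.25,82)
E
```

```text
basin-frame tcp mm [-0.3 -0.4]
t=19.40 tcp [0.5428 0.2473 0.2517] tooly ang -79.50 shift mm (now axes) [  0.6  -0.5 182.7] tool yaw 0.00 F [-0.5  0.4 -1.2] w 0.0856 gf 0.0 tilt [-1.5e-03 -9.0e-04 -1.0e+00] q7 -2.04
shift after yaw [  0.6  -0.5 182.7]
slope -0.02610598575735206 [45.94008713 45.91502718] 4256 4328
bar x,y,z mm [ 0.2 -0.  95.8] [-5.3  4.4] 826
(array([-0.6, -0.1]), array([10.3, 79.8]), 0.14) 864
rim (array([-0.3,  0.1]), array([162.6, 254.4]), 89.92)
t=19.40 tcp [0.5428 0.2473 0.2517] tooly ang -79.50 shift mm (now axes) [-102.2  228.9    2. ] tool yaw 18.50 F [-0.5  0.4 -1.2] w 0.0856 gf 0.0 tilt [-1.5e-03 -9.0e-04 -1.0e+00] q7 -2.04
shift after yaw [-24.3 249.5   2. ]
```

The grate is seated, flat and centred within 1 mm. Now the cup.

Call:
arm_command(
  plan="-0.006 0.012 0 0; -0.012 0.027 0 0; -0.016 0.036 0 0; -0.018 0.04 0 0; -0.018 0.04 0 0; -0.016 0.036 0 0; -0.012 0.025 0 0; -0.004 0.013 0 0; 0 0 0 0; 0 0 0 0; 0 0 0 0",
)

```text
clock: 20.78
tcp_pos: [0.4851, 0.0053, 0.2525]
orientation: [-3.128, -0.291, 0.0]
contact_force: [0.4, -0.8, -1.0]
grip_width: 0.0852
gripper_force: 0.0
```

```bash
python3 - <<'E'
from h import *
im,d,p=grab('wrist'); cv2.imwrite('pics/w12.png',im[...,::-1]); C=cloud(d,p); Z=C[...,2]
m=(d>0)&(np.hypot(C[...,0]-.483,C[...,1]-.002)<.045)&(Z>.094)&(Z<.106); q=C[m]
(c,rad)=cv2.minEnclosingCircle((q[:,:2]*1000).astype(np.float32)); print(c,rad,m.sum(),rect(q)); c=np.array(c)/1000
go(c[0],c[1],.07,100.5)
E
```

```text
(482.73681640625, 3.9109630584716797) 25.845922470092773 553 (array([482.7,   4.3]), array([51.1, 50.5]), 11.44)
t=20.82 tcp [0.485  0.0051 0.2525] tooly ang -79.40 shift mm (now axes) [ -2.5   0.8 182.5] tool yaw 0.10 F [-0.3  0.8 -0. ] w 0.0854 gf 0.0 tilt [-1.e-04  3.e-04 -1.e+00] q7 -1.58
shift after yaw [ -2.5   0.8 182.5]
```

View pics/w12.png

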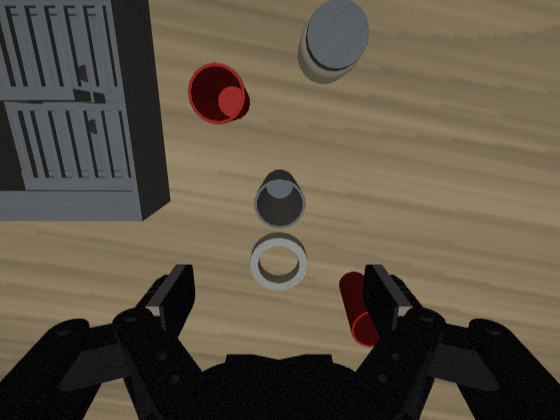

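The steel cup's rim is at (280,203), with clear space around it on the closing line. Descending.

Call:
arm_command(
  plan="-0.0025 0.0008 0.03 0; 0 0 0.04 0; 0 0 0.04 0; 0 0 0.03 0; 0 0 0.02 0; 0 0 0.015 0; 0 0 0.007 0; 0 0 0 0; 0 0 0 0; 0 0 0 0",
)

```text
clock: 22.08
tcp_pos: [0.4831, 0.0027, 0.0712]
orientation: [3.128, 0.287, 0.002]
contact_force: [-0.0, -0.7, 0.3]
grip_width: 0.0851
gripper_force: 0.0
```

Call:
arm_command(
  plan="0 0 0 0; 0 0 0 0; 0 0 0 0; 0 0 0 0; 0 0 0 0; 0 0 0 0; 0 0 0 0; 0 0 0 0",
  hand=1,
  grip_force=25,
)

```text
clock: 23.08
tcp_pos: [0.483, 0.0029, 0.0711]
orientation: [-3.128, -0.288, -0.002]
contact_force: [-1.0, 1.0, 6.2]
grip_width: 0.0512
gripper_force: 25.4
```

Call:
arm_command(
  plan="0 0 -0.005 0; 0 0 -0.015 0; 0 0 -0.03 0; 0 0 -0.04 0; 0 0 -0.04 0; 0 0 -0.03 0; 0 0 -0.01 0; 0 0 0 0; 0 0 0 0",
)

```text
clock: 24.2
tcp_pos: [0.4817, 0.0026, 0.2393]
orientation: [-3.128, -0.288, 0.004]
contact_force: [0.7, -0.4, -1.3]
grip_width: 0.0508
gripper_force: 26.5
```

```bash
python3 -c "
from h import *
gob(-.049,0,.24)"
```

```text
basin-frame tcp mm [-105.  -229.9]
t=24.20 tcp [0.4817 0.0026 0.2393] tooly ang -79.50 shift mm (now axes) [  56.  -229.9   -0.8] tool yaw 0.00 F [ 0.7 -0.4 -1.3] w 0.0508 gf 26.5 tilt [-2.4e-03 -2.0e-04 -1.0e+00] q7 -1.58
shift after yaw [  56.  -229.9   -0.8]
```

Call:
arm_command(
  plan="0.003 -0.012 0 0; 0.0065 -0.027 0 0; 0.0088 -0.036 0 0; 0.0098 -0.04 0 0; 0.0098 -0.04 0 0; 0.0088 -0.036 0 0; 0.006 -0.025 0 0; 0.0033 -0.0139 0 0; 0 0 0 0; 0 0 0 0; 0 0 0.03 0; 0 0 0.03 0; 0 0 0.02 0; 0 0 0.01 0; 0 0 0 0; 0 0 0 0",
)

```text
clock: 26.2
tcp_pos: [0.4964, 0.2391, 0.1515]
orientation: [-3.128, -0.287, -0.002]
contact_force: [0.2, -0.1, -0.9]
grip_width: 0.0513
gripper_force: 26.5
```

```bash
python3 - <<'E'
from h import *
gob(-.049,0,.117)
B,im,d=grate_view('w13'); Z=B[...,2]
m=(d>0)&(Z>88)&(Z<104)&(abs(B[...,0])<16)&(abs(B[...,1])<50); print('bar',rect(B[m]/1000),m.sum())
m=(d>0)&(Z>165)&(Z<195)&(np.hypot(B[...,0]+49,B[...,1])<35); q=B[m]; print('cup rim z',np.percentile(q[:,2],[50,90,98]) if len(q) else None, rect(q/1000) if len(q) else None)
E
```

```text
basin-frame tcp mm [-47.5  -0.1]
t=26.20 tcp [0.4964 0.2391 0.1515] tooly ang -79.53 shift mm (now axes) [-1.6 -0.1 34.5] tool yaw -0.03 F [ 0.2 -0.1 -0.9] w 0.0513 gf 26.5 tilt [ 1.4e-03  6.0e-04 -1.0e+00] q7 -2.13
shift after yaw [-1.6 -0.1 34.5]
bar (array([-0.9, -0.2]), array([10.2, 79.9]), 0.08) 2112
cup rim z [177.0131356  181.8366785  193.19933501] (array([-45.5,  -2.9]), array([50. , 62.2]), 17.72)
```

View pics/w13.png

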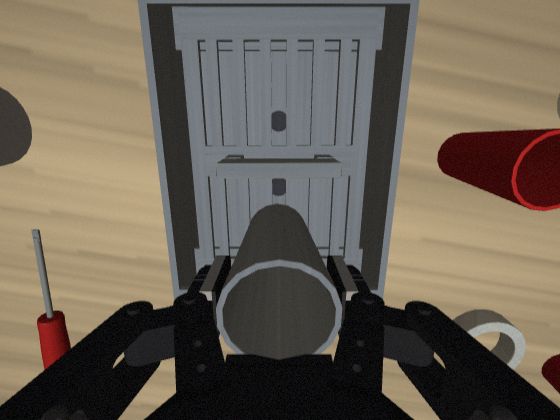

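The cup hangs upright behind the bar, its rim at about (280,310), and the bar at (280,167) hasn't moved. Lowering slowly.

Call:
arm_command(
  plan="-0.0016 0 0.012 0; 0 0 0.01 0; 0 0 0.006 0; 0 0 0.003 0; 0 0 0.001 0; 0 0 0.001 0; 0 0 0 0; 0 0 0 0; 0 0 0 0",
)

```text
clock: 27.38
tcp_pos: [0.4942, 0.2388, 0.1177]
orientation: [-3.128, -0.287, -0.0]
contact_force: [-0.2, -0.3, -1.4]
grip_width: 0.0507
gripper_force: 26.5
```

Call:
arm_command(
  plan="0 0 0.0007 0; 0 0 0 0; 0 0 0 0",
)

```text
clock: 27.75
tcp_pos: [0.4943, 0.2388, 0.1171]
orientation: [-3.128, -0.287, -0.001]
contact_force: [0.6, -0.6, 1.3]
grip_width: 0.0507
gripper_force: 26.5
```

Call:
arm_command(
  plan="0 0 0.0003 0; 0 0 0 0; 0 0 0 0",
)

```text
clock: 28.12
tcp_pos: [0.4945, 0.239, 0.1171]
orientation: [-3.128, -0.288, -0.001]
contact_force: [-0.7, -0.3, 5.5]
grip_width: 0.0509
gripper_force: 26.4
```

Call:
arm_command(
  plan="0 0 0 0; 0 0 0 0; 0 0 0 0; 0 0 0 0; 0 0 0 0; 0 0 -0.005 0; 0 0 -0.015 0; 0 0 -0.03 0; 0 0 -0.04 0; 0 0 -0.04 0; 0 0 -0.03 0; 0 0 -0.01 0; 0 0 0 0; 0 0 0 0",
  hand=-1,
)

```text
clock: 29.88
tcp_pos: [0.4935, 0.2383, 0.2853]
orientation: [3.127, 0.287, -0.003]
contact_force: [0.9, -0.0, 0.2]
grip_width: 0.0854
gripper_force: 0.0
```

```bash
python3 - <<'E'
from h import *
gob(-.049,0,.25)
B,im,d=grate_view('w14'); Z=B[...,2]
m=(d>0)&(Z>88)&(Z<104)&(abs(B[...,0])<14)&(abs(B[...,1])<50); print('bar',rect(B[m]/1000),m.sum())
m=(d>0)&(Z>140)&(Z<152)&(np.hypot(B[...,0]+49,B[...,1])<45); q=B[m]; print('cup rim',rect(q/1000),len(q)); A=np.c_[q[:,:2],np.ones(len(q))]; print(np.linalg.lstsq(A,q[:,2],rcond=None)[0])
E
```

```text
basin-frame tcp mm [-50.4  -0.4]
t=29.88 tcp [0.4935 0.2383 0.2853] tooly ang -79.50 shift mm (now axes) [ 1.5 -0.4 35.3] tool yaw 0.00 F [ 0.9 -0.   0.2] w 0.0854 gf 0.0 tilt [-0.002  -0.0011 -1.    ] q7 -2.05
shift after yaw [ 1.5 -0.4 35.3]
bar (array([-0.8, -0.1]), array([10. , 79.8]), 0.71) 707
cup rim (array([-49.3,   0.9]), array([50.1, 51. ]), 89.99) 613
[1.89311381e-02 1.38431871e-03 1.45983933e+02]
```

View pics/w14.png

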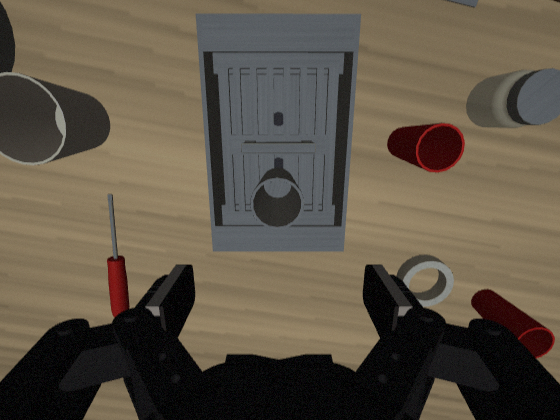

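The cup stands upright on the seated grate, its rim at (278,203), beside the bar at row 145. Everything is released and the gripper is clear, so I'm handing in.

```bash
python3 -c "
from h import *
print(ticket.hand_in())"
```

```text
the job is handed in; nothing more can be done
None
```

The job is handed in at about 30 s: my last measurements show the grate seated flat and centred within about 1 mm under both lips, and the cup upright on it beside the handle; the hand-in call returned no verdict.

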